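# Slide the pasta tray in under the extruder

## Task

Get the pasta extruder ready to run: push the empty beechwood tray along the counter until one long side lies flush against the foot of the machine's front, with the tray centred under the outlet. Only push it with the fingers, never pinching, lifting or tipping it, and do not shove the machine or disturb the jar, spoon, dies, bowl, cup and brush standing around.

Things in the scene. Friction and masses are not known exactly. Their poses are not given: they have to be found in the camera images.
- extruder: White plastic pasta extruder, 280 mm deep, 200 wide, 300 high, 5.5 kg, standing loose on rubber feet (slides only if shoved with over 25 N). Origin: centre of its underside. Its front looks along its own -x; y runs across its width, z up. A black control knob is high on its front.
- plinth_front (a point): Foot of the machine's front: middle of the flat upright front face of its plinth, taken at counter height (extruder frame x = -140 mm, y = 0). The face is 200 mm wide, from 6 to 56 mm above the counter. Axes as the extruder's: -x points out of the face, y along it. The housing above stands 25 mm farther back.
- outlet (a point): Middle of the open face of the round outlet, where the pasta comes out: on the machine's centre line, 50 mm in front of the plinth face, 128 mm above the counter. Its ring nut is 102 mm across, so its lowest point is 77 mm above the counter. Axes as the extruder's.
- tray: Small rectangular beechwood tray, open on top, empty: 150 mm along its x, 190 mm along its y (long sides), 36 mm high, walls 10 mm, floor 8 mm thick, 0.2 to 0.5 kg. Origin: centre of its underside. At first its +x long side faces the machine, 60 to 160 mm off, up to 23 degrees askew. In place, its origin is 75 mm in front of the plinth face, its axes along the extruder's. The way there is free.
- jar: Glass storage jar with a steel twist cap, 86 mm across, 130 mm high, close beside the machine. Origin: centre of its underside. Stays where it is.
- die_low: Lowest of a stack of three bronze-coloured aluminium dies (discs 58 mm across, 16 mm thick each, stack 48 mm high), beside the front of the machine on the other side from the jar. Origin: centre of its underside. Stays.
- die_mid: Middle die of the stack. Origin: centre of its underside. Stays.
- die_top: Top die of the stack. Origin: centre of its underside. Stays.
- spoon: Steel tablespoon, 190 mm long, 11 mm high, lying face down near the tray, on the side away from the machine. Origin: under its middle, x along its length. Stays.
- bowl: White ceramic bowl, 130 mm across, 55 mm high. Origin: centre of its underside. Stays.
- cup: Steel cup, 72 mm across, 75 mm high. Origin: centre of its underside. Stays.
- brush: Wooden-handled cleaning brush lying flat, 170 mm long. Origin: under its middle, x along its length. Stays.
Not all that is in view belongs to the job. What is shaped like the tray but purple is not meant.

How it is judged (in metres and radians):
At the end, for the whole second after the job is handed in: The tray rests flat on the counter with a long side against the plinth of the machine (gap at most 6 mm, askew by less than 0.05 rad), its middle within 15 mm of the outlet's centre line; machine moved less than 15 mm, the other things less than 20 mm (x of tray in the frame of extruder between -0.221 and -0.209 m and y of tray in the frame of extruder between -0.015 and 0.015 m and angle between the x axis of tray and the x axis of extruder, either way round below 0.05 rad and height (world z) of tray below 0.004 m and angle between tray's own z axis and vertical below 0.03 rad and linear speed of tray below 0.01 m/s and distance of extruder from where it was at the start of the episode below 0.015 m and distance of each of jar, spoon, die_low, die_mid, die_top, bowl, cup, brush from where it was at the start of the episode below 0.02 m); the robot touches nothing.
It fails at once if the tray is pinched or pressed hard between or under the fingers (contact force between the fingers and tray above 30 N).
It fails at once if the tray is lifted off the counter (height (world z) of tray above 0.01 m).
It fails at once if the tray is tipped (angle between tray's own z axis and vertical above 0.12 rad).
It fails at once if the machine is shoved out of its place (distance of extruder from where it was at the start of the episode above 0.015 m).
It fails at once if a thing standing around is disturbed (distance of any of jar, spoon, die_low, die_mid, die_top, bowl, cup, brush from where it was at the start of the episode above 0.02 m).
It also fails if it takes over 72 s, if anything falls off the work surface, if the arm or the gripper's body presses on something with over 40 N, if the wrist force passes 120 N, or if a joint passes its speed limit or range.

## Robot

A 7-joint arm with a two-finger parallel gripper is mounted at the origin on the work surface. World frame = base frame: x ahead of the robot, y to its left, z up, the work surface at z = 0. Lengths are in mm, angles in rad, forces in N, time in s.
With the tool pointing down it reaches from about 400 to 900 mm from the base axis. Payload 5.5 kg.
Tool frame: the origin (TCP) lies at the very end of the fingers, on their centre line; the grasp point (between the pads) lies 19 mm behind it; z points along the fingers, y is the direction in which the jaws open and shut (so a half turn about z gives the same grasp; the last joint's range is limited). The gripper opens to 92 mm and grips with 3 to 60 N. Pads are 19 mm wide; open, the fingers measure 130 mm over their backs; the gripper's body (75 mm by 190 mm) begins 47 mm behind the grasp point.
Start: joints at [-1.04, 0.501, -0.427, 1.55, 0.221, 1.138, -0.21], TCP at [171.958, 626.841, 226.729] pointing down, gripper open.
Joint ranges: [-2.88, 2.88], [-0.31, 2.03], [-1.54, 1.56], [0.2, 2.42], [-1.41, 4.55], [0.19, 2.02], [-2.57, 2.57]. Speed limits (rad/s): [2.57, 2.57, 3.14, 3.14, 3.14, 3.14, 3.14].

## Interface

Orientations are given as a rotation vector (axis times angle).
In Python, from workcell import ctrl gives the robot as it stands.
- The arm moves only by the shell command python3 -m crank 'ROWS' [OPENING] [FORCE]. ROWS is JSON, a list of rows, each a list of 2 entries, a list of its own where there are three numbers: the shift along the tool's x, y, z in mm, then the turn, a rotation vector about the tool's x, y, z in rad. In form: [[[tx, ty, tz], [rx, ry, rz]], ...]. A call has 1 to 5 rows; each row shifts and turns the pose as measured when the row begins, along the tool's axes as they then stand; what a row does not reach is not made up. A row lasts 1/10 s, in which the tool goes at most 50 mm and 8.59 degrees, less where a joint would pass 70% of its speed; a pose out of reach is approached as far as the arm can. A call with a gripper value outside its range is refused whole. OPENING is the opening, from 0 (shut) to 1 (fully open), set as the call begins (- or left out, the last holds). The fingers move at their own pace and stop on an object; FORCE is the grip in N (left out, the last holds). Time passes only in rows, so rows that do not move let the fingers close. It gives the time, the measured TCP pose, the force and the opening at its end, in the units of the state.
- ctrl.observe(): the state, without advancing time (a new reading comes with each control period).
- ctrl.camera(name): name is "side" or "top" or "wrist"; returns a dict with "pixels" (480x640x3 uint8, blue, green, red), "mtx" (3x3 intrinsics, pixels), "eye" and "orientation" of the camera in the world. Camera axes: x right, y down, z forward; pixel columns grow to the right and rows downward; lengths in mm; the calibration is good to about 2 mm. A picture is of the moment at which its call begins. There is no depth.
- ctrl.job_done(): hands the job in, once; it reports no verdict.
The state is a dict: "t": time; "qpos": joint angles; "qvel": joint speeds; "joint_torque": joint torques, N m; "tcp_pos": TCP position; "tcp_rot": TCP orientation; "force": force on the tool from outside, world axes, zero at the start; "moment": the same for the moment, N m; "finger_gap": opening from 0.0 (shut) to 1.0 (fully open).
Only numpy, scipy, OpenCV 4.12 (cv2) and the standard library are available. Lean on these libraries where they do the work, as an engineer would, in place of code of your own. Each camera call takes 0.05 s, during which the arm holds its last target.

## Working session

There is one attempt and no reset: what is moved stays moved. The work goes in short steps, Python scripts to look and compute and a shell command to move; the robot and the scene stay as the last step left them, time stands still between calls to the robot, and variables do not carry over. Pictures are saved under pics/ and viewed, and the job is handed in when it is done.

```bash
mkdir -p pics; ls; python3 - <<'E'
from workcell import ctrl
import cv2
print(ctrl.observe())
for n in ("top","side","wrist"):
    c=ctrl.camera(n); cv2.imwrite(f"pics/{n}0.png",c["pixels"]); print(n,c["mtx"],c["eye"],c["orientation"])
E
```

```text
pics
{'t': 0.0, 'qpos': array([-1.03983326,  0.50181953, -0.42678937,  1.55146858,  0.22078272,
        1.13828549, -0.21031087]), 'qvel': array([ 0.00199752,  0.00213238, -0.00064587, -0.00104409,  0.00044525,
        0.00047124, -0.00201343]), 'joint_torque': array([ 7.81293675e-04, -5.66596663e+01, -5.81582800e+00, -2.79106432e+01,
       -6.86026784e-02,  3.08081321e-02,  2.05929118e-04]), 'tcp_pos': array([171.82445069, 626.14598119, 225.68820971]), 'tcp_rot': array([-4.19241125e-01, -3.11315833e+00,  2.98433425e-03]), 'force': array([-0.6312448, -0.179109 ,  0.1024392]), 'moment': array([ 0.00683192, -0.03333092, -0.06643267]), 'finger_gap': 1.0014631329116521}
top [[482.42281067   0.         319.60490831]
 [  0.         482.42281067 236.76199572]
 [  0.           0.           1.        ]] [ 409.38243919    8.57930276 1190.22462626] [-2.1791691   2.16724667 -0.07493662]
side [[589.22480591   0.         334.57300787]
 [  0.         589.22480591 236.81382552]
 [  0.           0.           1.        ]] [ 283.12301707  790.58138486 1080.13211159] [-0.40215062  2.84118629 -0.99457247]
wrist [[337.48895024   0.         316.51020431]
 [  0.         337.48895024 238.94986057]
 [  0.           0.           1.        ]] [ 93.22951393 648.29185276 383.98050966] [2.29247519 1.74855461 0.26797474]
```

View pics/top0.png

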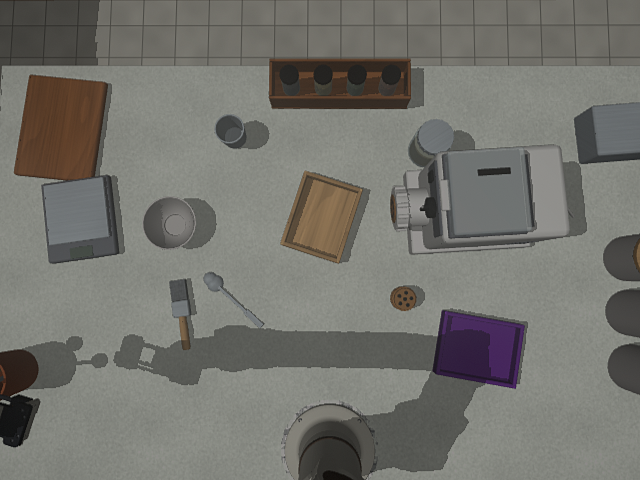

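View pics/side0.png

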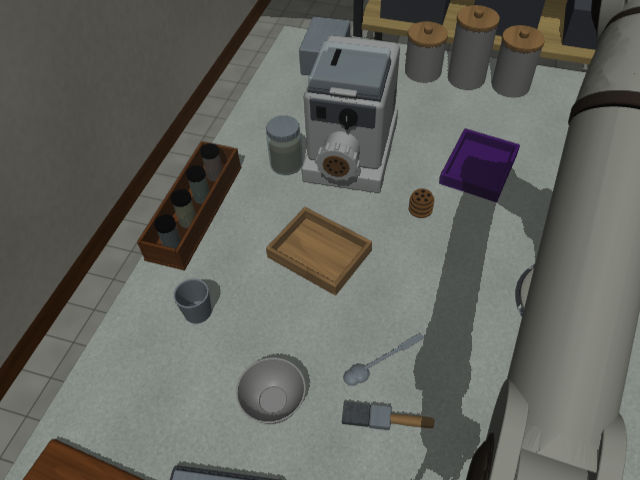

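View pics/wrist0.png

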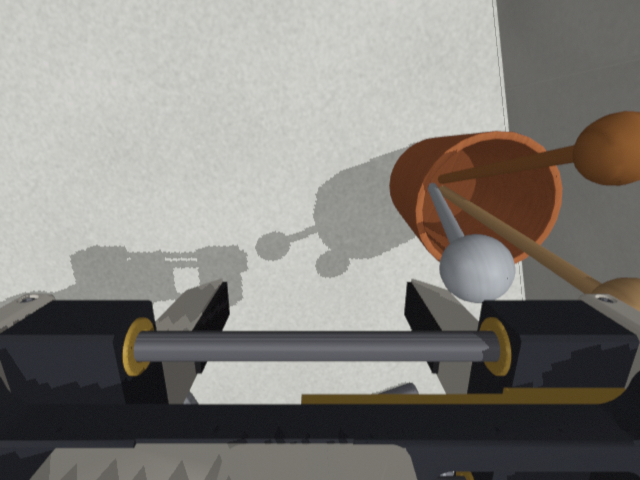

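The top view (up = +x, left = +y) shows these tray-like candidates:
- Beech tray, open, at about (322,217).
- Purple tray at about (480,348), which is the excluded one.
- Spice rack at about (340,83), which holds jars, so it isn't empty.
- Cutting board at about (62,127), which is flat.

The beech tray fits the description: it is empty, wooden and in front of the machine's outlet. The machine is at about (490,200) with its front facing picture-left. The jar is at (434,140), the dies at (403,298) and the spoon at (235,300). I'll confirm with an enlarged crop.

```bash
python3 - <<'E'
import cv2
a=cv2.imread("pics/top0.png")
cv2.imwrite("pics/crop_tray.png",cv2.resize(a[150:285,260:440],None,fx=4.4,fy=4.4,interpolation=cv2.INTER_CUBIC))
a=cv2.imread("pics/side0.png")
cv2.imwrite("pics/crop_side.png",cv2.resize(a[120:300,250:450],None,fx=3.3,fy=3.3,interpolation=cv2.INTER_CUBIC))
E
```

```text
(no output)
```

View pics/crop_tray.png

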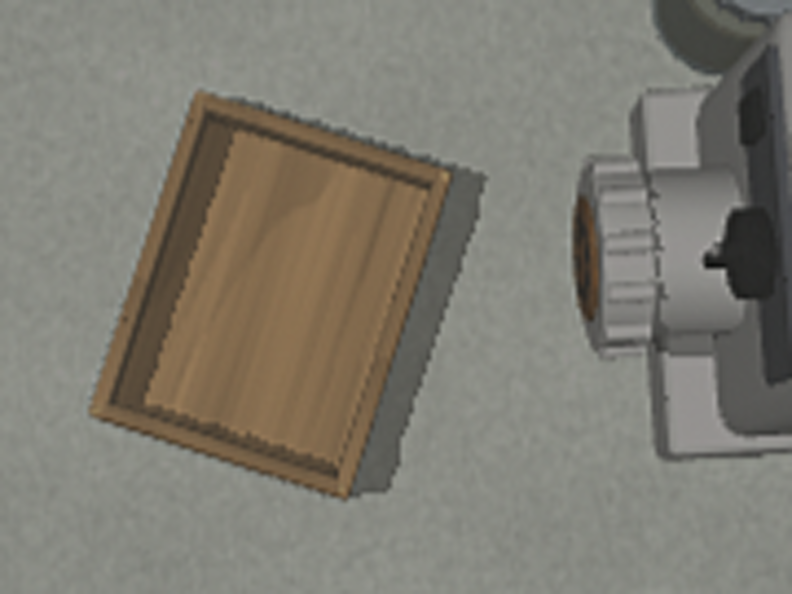

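View pics/crop_side.png

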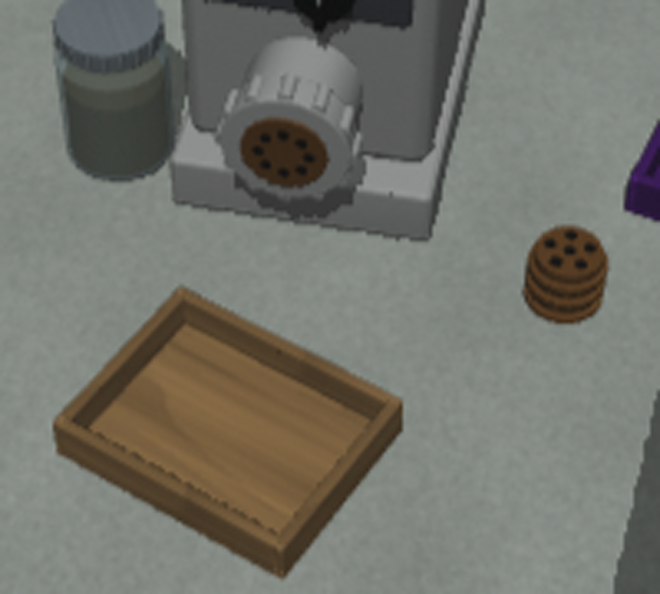

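```bash
cat > h.py <<'E'
import numpy as np, cv2
from scipy.spatial.transform import Rotation as R
from workcell import ctrl
CAL={"top":(np.array([[482.42281067,0,319.60490831],[0,482.42281067,236.76199572],[0,0,1]]),np.array([409.38243919,8.57930276,1190.22462626]),[-2.1791691,2.16724667,-0.07493662]),
"side":(np.array([[589.22480591,0,334.57300787],[0,589.22480591,236.81382552],[0,0,1]]),np.array([283.12301707,790.58138486,1080.13211159]),[-0.40215062,2.84118629,-0.99457247])}
def w(cam,uv,z):
    K,e,o=CAL[cam]; uv=np.atleast_2d(np.array(uv,float))
    d=R.from_rotvec(o).apply(np.c_[uv,np.ones(len(uv))]@np.linalg.inv(K).T)
    return e+d*((z-e[2])/d[:,2])[:,None]
def proj(cam,P):
    K,e,o=CAL[cam]; q=R.from_rotvec(o).inv().apply(np.atleast_2d(P)-e)@K.T
    return q[:,:2]/q[:,2:]
E
python3 - <<'E'
from h import *
np.set_printoptions(suppress=True,precision=1)
T=lambda p:np.array(p)/4.4+[260,150]-.4
S=lambda p:np.array(p)/3.3+[250,120]-.35
for cam,c in (("top",T([(201,93),(449,172),(344,494),(94,411)])),("side",S([(54,428),(183,290),(402,403),(283,574-22)]))):
    P=w(cam,c,36); print(cam,P[:,:2].tolist(),'c',P.mean(0)[:2],[np.linalg.norm(P[i]-P[i-1]) for i in range(4)])
for cam,c,z in (("top",T([(643,92),(667,457)]),56),("top",T([(633,100),(656,455)]),6),("side",S([(175,167),(434,200)]),56),("side",S([(175,203),(430,240)]),6)):
    P=w(cam,c,z);d=P[1]-P[0]; print(cam,z,P[:,:2].tolist(),'mid',P.mean(0)[:2],np.linalg.norm(d),np.degrees(np.arctan2(d[1],-d[0])))
a=T([(590,155)])
print('outlet',w("side",S([(284,153)]),128))
for n,uv,z in(("jar",(435,134),130),("die",(403,297),48),("spoonA",(213,281),8),("spoonB",(263,325),4),("bowl",(170,223),55)):print(n,w("top",uv,z))
E
```

```text
top [[665.0098545758731, 59.7835285771168], [621.3861248607635, -76.9367235529749], [444.2717255848189, -19.77745546770305], [488.7508532306092, 116.70534699124823]] c [554.9  19.9] [np.float64(185.22237706821787), np.float64(143.51117425752176), np.float64(186.10935591453404), np.float64(143.54772085679252)]
side [[666.8694123524638, 67.9713859994863], [621.5298272599405, -74.42586806806969], [445.47995757896615, -17.212697838665576], [489.4006814041612, 122.15151666323356]] c [555.8  24.6] [np.float64(185.55494340798825), np.float64(149.44114541297606), np.float64(185.11321795697577), np.float64(146.12123139729016)]
top 56 [[661.8855585132014, -180.3580415249346], [464.35291464817465, -191.43263866453248]] mid [ 563.1 -185.9] 197.8428469622086 -3.208908104394028
top 6 [[668.4135596226217, -183.01261334704424], [467.8577260746794, -194.14839525358974]] mid [ 568.1 -188.6] 200.86475053821687 -3.178061800822118
side 56 [[658.703921836611, -172.10715679581745], [465.860575633455, -191.0533022996682]] mid [ 562.3 -181.6] 193.77180549368725 -5.611091276146076
side 6 [[664.8474786136408, -182.18769770272866], [467.9147154059073, -197.54099908148544]] mid [ 566.4 -189.9] 197.53034472672837 -4.45788485934486
outlet [[ 563.7 -137.9  128. ]]
jar [[ 728.5 -234.1  130. ]]
die [[ 362.4 -172.7   48. ]]
spoonA [[396.6 284.7   8. ]]
spoonB [[290.7 161.    4. ]]
bowl [[533.7 379.5  55. ]]
```

```bash
cat >> h.py <<'E'
def togo(pos,yaw,show=True):
    "tool-frame shift to reach TCP pos with tool x along world yaw (deg), pointing down"
    s=ctrl.observe(); Rt=R.from_rotvec(s["tcp_rot"]); c,si=np.cos(np.radians(yaw)),np.sin(np.radians(yaw))
    goal=R.from_matrix(np.array([[c,si,0],[si,-c,0],[0,0,-1]]).T)
    m=Rt.as_matrix()
    print("t",round(s["t"],2),"tcp",s["tcp_pos"].round(1),"xaxis yaw",np.degrees(np.arctan2(m[1,0],m[0,0])).round(2),"F",s["force"].round(1),"q",s["qpos"].round(2))
    print("shift tool",Rt.inv().apply(np.array(pos)-s["tcp_pos"]).round(1),"turn",(Rt.inv()*goal).as_rotvec().round(3), "tilt",m[:,2].round(3))
E
python3 - <<'E'
from h import *
s=ctrl.observe();m=R.from_rotvec(s["tcp_rot"]).as_matrix();print(m.round(3))
e=ctrl.camera("wrist")["eye"];print("cam in tool",m.T@(e-s["tcp_pos"]))
n=np.array([.304,.953]);t=np.array([-.953,.304])
p=np.array([555,21])+n*(75+45)
print(p,p+t*10)
togo([*p,150],-107.7);togo([*p,150],72.3)
E
```

```text
[[-0.964  0.265 -0.   ]
 [ 0.265  0.964 -0.001]
 [ 0.    -0.002 -1.   ]]
cam in tool [  81.71131515    0.2184645  -158.21749788]
[591.48 135.36] [581.95 138.4 ]
t 0.2 tcp [171.9 626.4 226.1] xaxis yaw 164.66 F [ 0.  -0.7 -0.3] q [-1.04  0.5  -0.43  1.55  0.22  1.14 -0.21]
shift tool [-534.5 -362.5   76.5] turn [-1.00e-03 -1.00e-03 -1.53e+00] tilt [-0.    -0.001 -1.   ]
t 0.2 tcp [171.9 626.4 226.1] xaxis yaw 164.66 F [ 0.  -0.7 -0.3] q [-1.04  0.5  -0.43  1.55  0.22  1.14 -0.21]
shift tool [-534.5 -362.5   76.5] turn [-1.000e-03  1.000e-03  1.612e+00] tilt [-0.    -0.001 -1.   ]
```

```bash
python3 -m crank '[[[-38,-26,0],[0,0,0.1]],[[-40,-22,0],[0,0,0.1]],[[-42,-18,0],[0,0,0.1]],[[-43,-13,0],[0,0,0.1]],[[-44,-9,0],[0,0,0.1]]]' 1; python3 -c "
from h import *
togo([591.5,135.4,150],72.3)"
```

```text
t: 0.7
tcp_pos: [313.9, 452.9, 223.6]
tcp_rot: [-1.178, -2.905, 0.001]
force: [0.9, -0.1, -0.3]
finger_gap: 1.0
t 0.7 tcp [313.9 452.9 223.6] xaxis yaw 135.84 F [ 0.9 -0.1 -0.3] q [-0.77  0.31 -0.29  1.81  0.09  1.04 -0.29]
shift tool [-420.8  -34.1   71.1] turn [-0.007 -0.004  1.109] tilt [-0.007  0.002 -1.   ]
```

```bash
python3 -m crank '[[[-42,-3,0],[0,0,0.11]],[[-42,1,0],[0,0,0.11]],[[-42,5,0],[0,0,0.11]],[[-41,10,0],[0,0,0.11]],[[-40,14,0],[0,0,0.11]]]'; python3 -c "
from h import *
togo([591.5,135.4,150],72.3)"
```

```text
t: 1.2
tcp_pos: [454.5, 283.3, 222.7]
tcp_rot: [-1.952, -2.453, 0.003]
force: [1.3, -0.1, 0.3]
finger_gap: 1.001
t 1.2 tcp [454.5 283.3 222.7] xaxis yaw 102.98 F [ 1.3 -0.1  0.3] q [-0.53  0.27 -0.09  1.85  0.02  1.02 -0.4 ]
shift tool [-175.2  100.7   71.5] turn [-0.006 -0.002  0.535] tilt [-0.006  0.003 -1.   ]
```

```bash
python3 -m crank '[[[-40,22,0],[0,0,0.11]],[[-36,26,0],[0,0,0.11]],[[-33,29,10],[0,0,0.11]],[[-30,32,15],[0,0,0.11]],[[-18,22,20],[0,0,0.1]]]'; python3 -c "
from h import *
togo([591.5,135.4,100],72.3)"
```

```text
t: 1.7
tcp_pos: [597.2, 118.7, 179.2]
tcp_rot: [-2.562, -1.815, -0.007]
force: [0.5, -0.8, 0.6]
finger_gap: 1.001
t 1.7 tcp [597.2 118.7 179.2] xaxis yaw 70.61 F [ 0.5 -0.8  0.6] q [-0.32  0.44  0.1   1.72 -0.06  0.98 -0.53]
shift tool [ 13.5 -11.   79.3] turn [ 0.001 -0.005 -0.029] tilt [ 0.003  0.004 -1.   ]
```

```bash
python3 -m crank '[[[15,20,20],[0,0,-0.12]],[[15,15,25],[0,0,-0.12]],[[10,5,25],[0,0,-0.12]],[[0,0,25],[0,0,-0.03]],[[0,0,0],[0,0,0]]]'; python3 -c "
from h import *
togo([560,150,12],93.2)"
```

```text
t: 2.2
tcp_pos: [648.8, 137.7, 77.2]
tcp_rot: [2.163, 2.277, -0.001]
force: [-0.1, -0.4, -0.0]
finger_gap: 1.0
t 2.2 tcp [648.8 137.7  77.2] xaxis yaw 92.94 F [-0.1 -0.4 -0. ] q [-0.26  0.65  0.01  1.63 -0.01  0.86 -0.19]
shift tool [ 16.9 -88.1  65.2] turn [ 0.     0.001 -0.005] tilt [ 0.    -0.001 -1.   ]
```

```bash
python3 -m crank '[[[10,-45,0],[0,0,0]],[[7,-43,0],[0,0,0]],[[0,0,30],[0,0,0]],[[0,0,30],[0,0,0]],[[0,0,0],[0,0,0]]]'; python3 -c "
from h import *
togo([560,121,12],93.2)
cv2.imwrite('pics/top1.png',ctrl.camera('top')['pixels'][100:340,180:480].repeat(2,0).repeat(2,1))"
```

```text
t: 2.7
tcp_pos: [559.3, 151.2, 20.6]
tcp_rot: [2.168, 2.269, 0.006]
force: [-0.1, -0.7, -1.2]
finger_gap: 1.001
t 2.7 tcp [559.3 151.2  20.6] xaxis yaw 92.59 F [-0.1 -0.7 -1.2] q [-0.32  0.62  0.01  1.88 -0.    0.64 -0.26]
shift tool [-30.2  -0.7   8.6] turn [ 0.005 -0.    -0.011] tilt [ 0.005  0.    -1.   ]
```

View pics/top1.png

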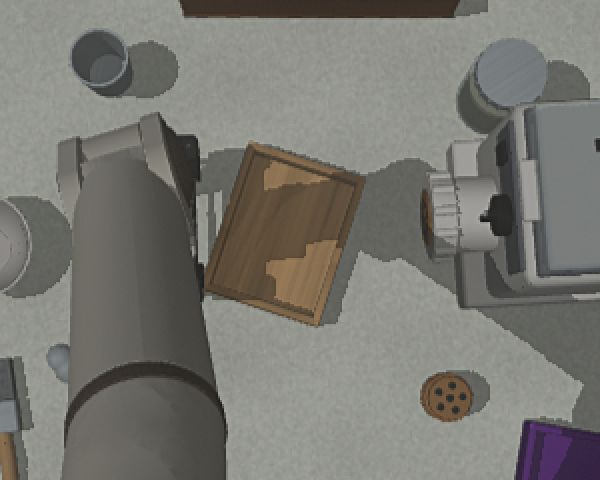

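The gripper is behind the tray, and the tray is unmoved at crop px (205–365, 143–325). I'll lower the gripper a little and start pushing.

```bash
python3 -m crank '[[[0,0,8],[0,0,-0.01]],[[-10,0,0],[0,0,0]],[[-10,0,0],[0,0,0]],[[-8,0,0],[0,0,0]],[[-8,0,0],[0,0,0]]]'; python3 -m crank '[[[-8,0,0],[0,0,0]],[[-8,0,0],[0,0,0]],[[-8,0,0],[0,0,0]]]'; python3 -c "
from h import *
togo([560,80,12],93.2)
cv2.imwrite('pics/top2.png',ctrl.camera('top')['pixels'][150:285,260:440].repeat(4,0).repeat(4,1))"
```

```text
t: 3.25
tcp_pos: [569.1, 114.9, 20.2]
tcp_rot: [2.153, 2.274, 0.025]
force: [-0.3, 2.3, -0.8]
finger_gap: 1.0
t: 3.55
tcp_pos: [570.6, 88.1, 20.6]
tcp_rot: [2.155, 2.272, 0.025]
force: [-1.1, 2.2, -0.3]
finger_gap: 0.999
t 3.55 tcp [570.6  88.1  20.6] xaxis yaw 93.05 F [-1.1  2.2 -0.3] q [-0.2   0.61 -0.    1.89 -0.    0.62 -0.14]
shift tool [ -7.6 -11.2   8.4] turn [ 0.018 -0.004 -0.003] tilt [ 0.018  0.005 -1.   ]
```

View pics/top2.png

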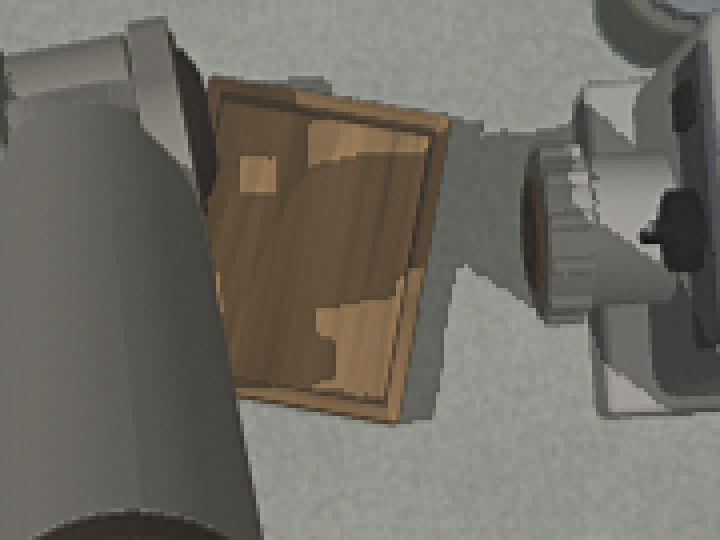

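The tray is turning as intended: its front rim edge now runs from crop (447,117) to (399,423). It isn't parallel to the plinth yet.

```bash
cat >> h.py <<'E'
MID=np.array([565.,-188.5]); FY=-3.7   # plinth mid; face dir deg
def tray(p_hi,p_lo,z=36,cam="top"):
    "front rim corners (full image px): high-x one, low-x one -> errors in machine frame"
    P=w(cam,[p_hi,p_lo],z)[:,:2]; d=P[1]-P[0]
    a=np.degrees(np.arctan2(d[1],-d[0])); m=P.mean(0)
    f=np.array([-np.cos(np.radians(FY)),np.sin(np.radians(FY))]); n=np.array([-f[1]*-1*-1,0]) 
    n=np.array([f[1],-f[0]])
    n=n if n[1]>0 else -n
    print("len",np.linalg.norm(d).round(1),"dir",a.round(2),"askew",(a-FY).round(2),"front mid",m.round(1),"gap",((m-MID)@n).round(1),"lateral(+ = low x)",((m-MID)@f).round(1))
E
python3 -c "
from h import *
F=lambda x,y:(x/4+260-.4,y/4+150-.4)
tray(F(447,117),F(399,423))"
python3 -m crank '[[[-8,-4,4],[0.02,0,0]],[[-8,-4,4],[0,0,0]]]'
```

```text
len 187.7 dir 8.94 askew 12.64 front mid [552.9 -85.9] gap 103.2 lateral(+ = low x) 5.5
t: 3.8
tcp_pos: [564.7, 69.9, 13.0]
tcp_rot: [-2.16, -2.277, -0.004]
force: [-0.1, 1.9, 1.9]
finger_gap: 1.001
```

```bash
python3 -m crank '[[[-8,-3,0],[0,0,0]],[[-8,-3,0],[0,0,0]],[[-4,0,0],[0,0,0]]]'; python3 -c "
from h import *
togo([560,50,12],93.2)
cv2.imwrite('pics/top3.png',ctrl.camera('top')['pixels'][150:285,260:440].repeat(4,0).repeat(4,1))
cv2.imwrite('pics/side3.png',ctrl.camera('side')['pixels'])"
```

```text
t: 4.1
tcp_pos: [557.6, 47.3, 11.6]
tcp_rot: [-2.159, -2.275, 0.0]
force: [-0.5, 1.7, -0.2]
finger_gap: 0.996
t 4.1 tcp [557.6  47.3  11.6] xaxis yaw 92.99 F [-0.5  1.7 -0.2] q [-0.13  0.61 -0.    1.92 -0.    0.61 -0.08]
shift tool [ 2.5  2.6 -0.4] turn [-0.003 -0.004 -0.004] tilt [-0.004  0.003 -1.   ]
```

View pics/top3.png

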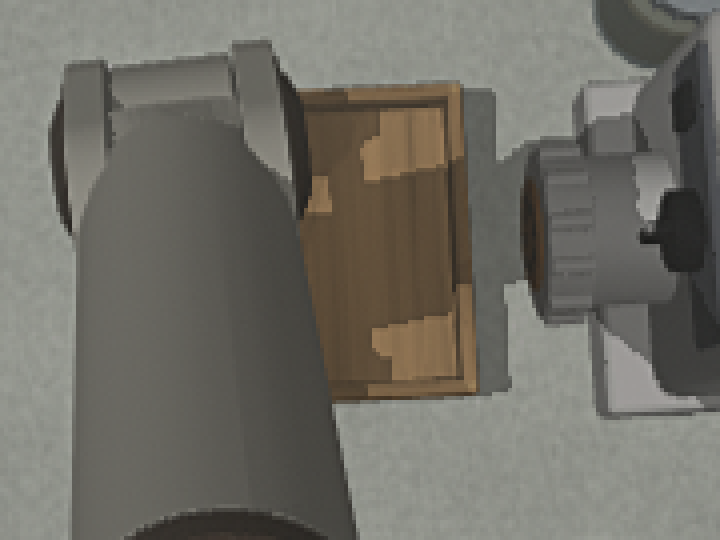

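View pics/side3.png

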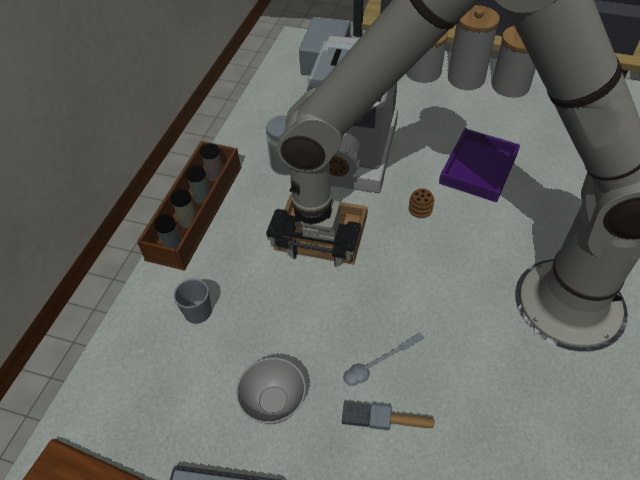

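```bash
python3 - <<'E'
from h import *
F=lambda x,y:(x/4+260-.4,y/4+150-.4)
tray(F(461,83),F(478,392))
g=cv2.cvtColor(cv2.imread("pics/top0.png"),cv2.COLOR_BGR2GRAY)
for r in list(range(174,184,2))+list(range(234,252,2)): print(r,g[r,400:416].tolist())
a=cv2.imread("pics/top0.png")[120:270,390:590]
cv2.imwrite("pics/mach.png",cv2.resize(a,None,fx=4,fy=4,interpolation=cv2.INTER_CUBIC))
E
```

```text
len 187.8 dir -2.91 askew 0.79 front mid [ 572.7 -113.7] gap 74.1 lateral(+ = low x) -12.5
174 [136, 135, 138, 130, 94, 82, 128, 141, 147, 145, 146, 145, 145, 145, 146, 144]
176 [138, 138, 141, 92, 86, 83, 123, 139, 146, 145, 145, 145, 145, 145, 145, 145]
178 [137, 141, 145, 99, 87, 86, 113, 138, 144, 146, 145, 146, 145, 146, 146, 145]
180 [140, 139, 143, 102, 88, 87, 106, 137, 144, 145, 146, 145, 146, 145, 145, 146]
182 [135, 139, 142, 116, 87, 88, 96, 138, 143, 146, 146, 145, 146, 146, 145, 146]
234 [140, 141, 145, 143, 141, 139, 144, 113, 87, 88, 97, 139, 145, 147, 146, 146]
236 [138, 143, 142, 139, 140, 143, 146, 116, 86, 88, 91, 137, 143, 147, 147, 146]
238 [139, 139, 144, 141, 139, 141, 144, 126, 87, 88, 86, 133, 143, 147, 147, 146]
240 [143, 142, 141, 142, 142, 141, 145, 143, 89, 87, 86, 92, 140, 147, 147, 146]
242 [142, 137, 137, 142, 139, 138, 145, 150, 89, 87, 85, 119, 140, 147, 148, 147]
244 [137, 136, 141, 141, 137, 138, 140, 148, 100, 87, 86, 110, 139, 147, 147, 147]
246 [144, 143, 143, 141, 139, 138, 138, 143, 101, 85, 87, 104, 140, 146, 148, 146]
248 [136, 140, 144, 141, 141, 141, 139, 143, 117, 87, 87, 94, 139, 144, 147, 146]
250 [136, 137, 138, 134, 135, 137, 137, 141, 112, 85, 88, 88, 136, 144, 148, 147]
```

View pics/mach.png

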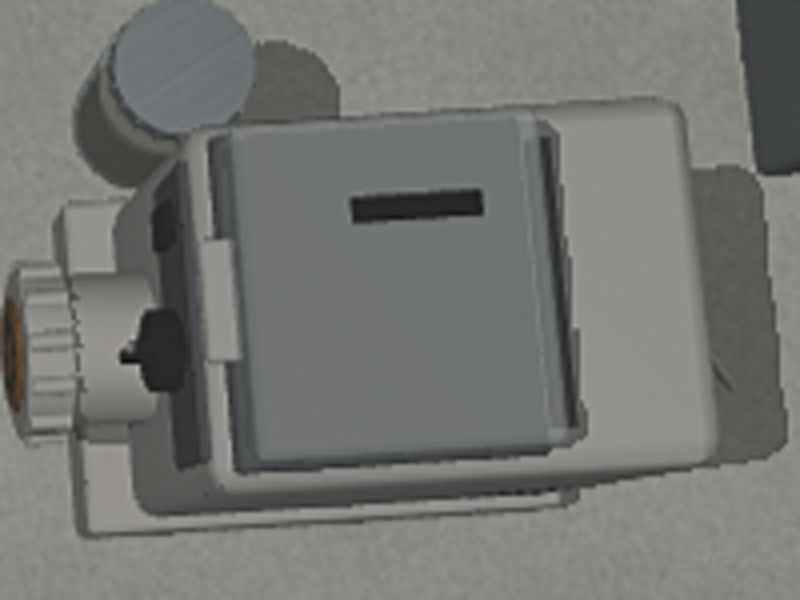

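```bash
python3 - <<'E'
from h import *
g=cv2.cvtColor(cv2.imread("pics/top0.png"),cv2.COLOR_BGR2GRAY).astype(float)
rows=list(range(176,184))+list(range(234,251)); L=[];T=[]
for r in rows:
    l=g[r,398:420]; i=np.argmax(l<115)
    d=[k for k in range(len(l)) if l[k]<115]; a,b=d[0],d[-1]
    f=lambda k0,k1:k0+(115-l[k0])/(l[k1]-l[k0])*(k1-k0)
    L.append((398+f(a-1,a),r)); T.append((398+f(b,b+1),r))
for z,p in((6,L),(56,T)):
    P=w("top",p,z)[:,:2]; k=np.polyfit(P[:,0],P[:,1],1); print(z,"angle",np.degrees(np.arctan(k[0])),"y at 565",np.polyval(k,565), np.std(P[:,1]-np.polyval(k,P[:,0])))
# ends z=56: 
q=lambda x,y:(x/4+390-.4,y/4+120-.4)
print(w("top",[q(63,203),q(82,536)],56)[:,:2])
print("plinth bottom-right edge",w("top",[q(90,537),q(560,503)],56)[:,:2])
print("lid/top edge",w("top",[q(250,468),q(555,448)],300)[:,:2],w("top",[q(205,128),q(670,98)],300)[:,:2])
E
```

```text
Traceback (most recent call last):
IndexError: index 22 is out of bounds for axis 0 with size 22
```

```bash
python3 - <<'E'
from h import *
g=cv2.cvtColor(cv2.imread("pics/top0.png"),cv2.COLOR_BGR2GRAY).astype(float)
rows=list(range(175,183))+list(range(236,251)); L=[];T=[]
for r in rows:
    l=g[r,400:416]
    a=np.argmax(l<115); b=a+np.argmax(l[a:]>115)-1
    f=lambda k0,k1:k0+(115-l[k0])/(l[k1]-l[k0])*(k1-k0)
    L.append((400+f(a-1,a),r)); T.append((400+f(b,b+1),r))
for z,p in((6,L),(56,T)):
    P=w("top",p,z)[:,:2]; k=np.polyfit(P[:,0],P[:,1],1); print(z,"angle",np.degrees(np.arctan(k[0])),"y at 565",np.polyval(k,565), np.std(P[:,1]-np.polyval(k,P[:,0])))
q=lambda x,y:(x/4+390-.4,y/4+120-.4)
print(w("top",[q(63,203),q(82,536)],56)[:,:2])
print("plinth bottom-right edge",w("top",[q(90,537),q(560,503)],56)[:,:2])
print("top edge",w("top",[q(205,128),q(670,98)],300)[:,:2],w("top",[q(230,493),q(700,463)],300)[:,:2])
E
```

```text
6 angle 3.7803463904758527 y at 565 -186.86255823085617 0.27476731004342214
56 angle 3.8684508919025036 y at 565 -186.31170213095572 0.34277354647083963
[[ 662.26705045 -179.44358174]
 [ 464.01890486 -188.87551026]]
plinth bottom-right edge [[ 463.45723895 -193.55220613]
 [ 484.86663589 -468.34374366]]
top edge [[ 643.71288499 -205.63555591]
 [ 658.55838189 -422.45954997]] [[ 472.46205843 -214.63255478]
 [ 487.39919087 -430.33634055]]
```

```bash
sed -i 's/MID=.*/MID=np.array([564.5,-186.6]); FY=-3.8/' h.py; python3 - <<'E'
from h import *
print(w("top",[(397,184.9),(397,230.5)],128))
q=lambda x,y:(x/4+390-.4,y/4+120-.4)
print(w("top",[q(57,212),q(73,533)],6))
F=lambda x,y:(x/4+260-.4,y/4+150-.4)
tray(F(461,83),F(478,392))
E
```

```text
[[ 613.30636897 -148.69457613  128.        ]
 [ 511.41134791 -147.96983367  128.        ]]
[[ 667.72908659 -183.964918      6.        ]
 [ 468.23679076 -192.09585947    6.        ]]
len 187.8 dir -2.91 askew 0.89 front mid [ 572.7 -113.7] gap 72.2 lateral(+ = low x) -13.0
```

```bash
python3 -m crank '[[[-8,-2,0],[0,0,-0.007]],[[-8,-2,0],[0,0,-0.007]],[[-8,-2,0],[0,0,0]],[[-6,-2,0],[0,0,0]]]'; python3 -c "
from h import *
togo([560,50,12],93.8)
cv2.imwrite('pics/top4.png',ctrl.camera('top')['pixels'][150:285,260:440].repeat(4,0).repeat(4,1))"
```

```text
t: 4.6
tcp_pos: [552.4, 16.2, 11.8]
tcp_rot: [-2.139, -2.296, -0.003]
force: [0.1, 0.7, -0.8]
finger_gap: 0.999
t 4.6 tcp [552.4  16.2  11.8] xaxis yaw 94.04 F [ 0.1  0.7 -0.8] q [-0.07  0.6  -0.01  1.94  0.    0.6  -0.01]
shift tool [33.2 10.  -0.1] turn [-0.001 -0.004  0.004] tilt [-0.002  0.004 -1.   ]
```

View pics/top4.png

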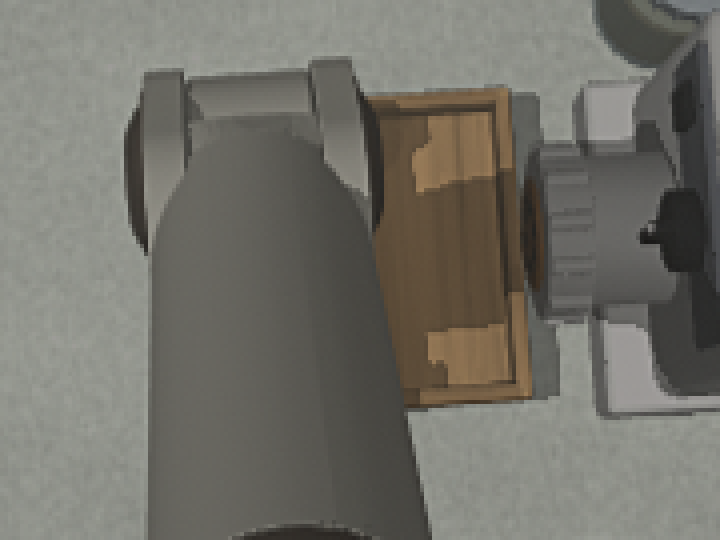

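```bash
python3 - <<'E'
from h import *
F=lambda x,y:(x/4+260-.4,y/4+150-.4)
tray(F(509,87),F(531,398))
E
```

```text
len 189.0 dir -3.67 askew 0.13 front mid [ 569.8 -144.1] gap 42.1 lateral(+ = low x) -8.1
```

The front rim corners are at crop (509,87) and (531,397): aligned, with a 42 mm gap and the tray 8 mm too far in +x. I'll keep pushing with the same sideways slant.

```bash
python3 -m crank '[[[-7,-2.5,0],[0,0,0]],[[-7,-2.5,0],[0,0,0]],[[-7,-2.5,0],[0,0,0]],[[-6,-2,0],[0,0,0]]]'; python3 -c "
from h import *
togo([560,50,12],93.8)
cv2.imwrite('pics/top5.png',ctrl.camera('top')['pixels'][150:285,260:440].repeat(4,0).repeat(4,1))"
```

```text
t: 5.05
tcp_pos: [544.2, -14.4, 11.9]
tcp_rot: [-2.14, -2.295, -0.003]
force: [0.1, 2.2, -0.1]
finger_gap: 1.0
t 5.05 tcp [544.2 -14.4  11.9] xaxis yaw 94.0 F [ 0.1  2.2 -0.1] q [-0.01  0.59 -0.01  1.96  0.    0.59  0.05]
shift tool [63.1 20.3  0.1] turn [-0.001 -0.004  0.003] tilt [-0.001  0.004 -1.   ]
```

View pics/top5.png

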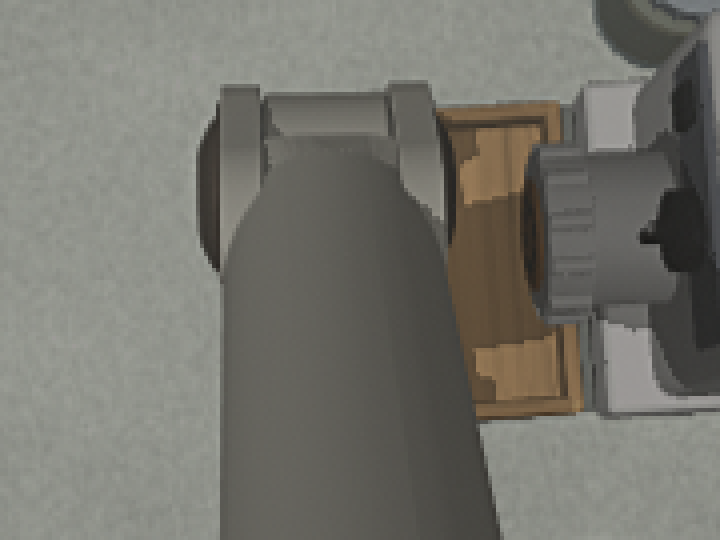

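```bash
python3 - <<'E'
from h import *
F=lambda x,y:(x/4+260-.4,y/4+150-.4)
tray(F(560,101),F(581,411))
E
```

```text
len 188.0 dir -3.38 askew 0.42 front mid [ 561.8 -174.3] gap 12.4 lateral(+ = low x) 1.9
```

Gap about 12 mm, lateral error +2 mm, angle good. Now I'll push straight in small steps while watching the force.

```bash
python3 -m crank '[[[-3,0,0],[0,0,0]],[[-3,0,0],[0,0,0]]]'; python3 -m crank '[[[-2,0,0],[0,0,0]],[[0,0,0],[0,0,0]]]'
```

```text
t: 5.3
tcp_pos: [544.0, -22.1, 11.9]
tcp_rot: [-2.142, -2.293, -0.001]
force: [-0.3, 2.0, 0.2]
finger_gap: 1.0
t: 5.5
tcp_pos: [544.2, -24.4, 11.9]
tcp_rot: [-2.142, -2.293, -0.002]
force: [-0.6, 0.9, 0.5]
finger_gap: 1.0
```

```bash
python3 -c "
from h import *
togo([560,50,12],93.8)
cv2.imwrite('pics/top6.png',ctrl.camera('top')['pixels'][150:285,260:440].repeat(4,0).repeat(4,1))
cv2.imwrite('pics/side6.png',ctrl.camera('side')['pixels'][130:290,230:430].repeat(4,0).repeat(4,1))"
```

```text
t 5.5 tcp [544.2 -24.4  11.9] xaxis yaw 93.89 F [-0.6  0.9  0.5] q [ 0.01  0.59 -0.01  1.96  0.    0.59  0.06]
shift tool [73.1 20.8  0.1] turn [-0.002 -0.003  0.002] tilt [-0.002  0.003 -1.   ]
```

View pics/top6.png

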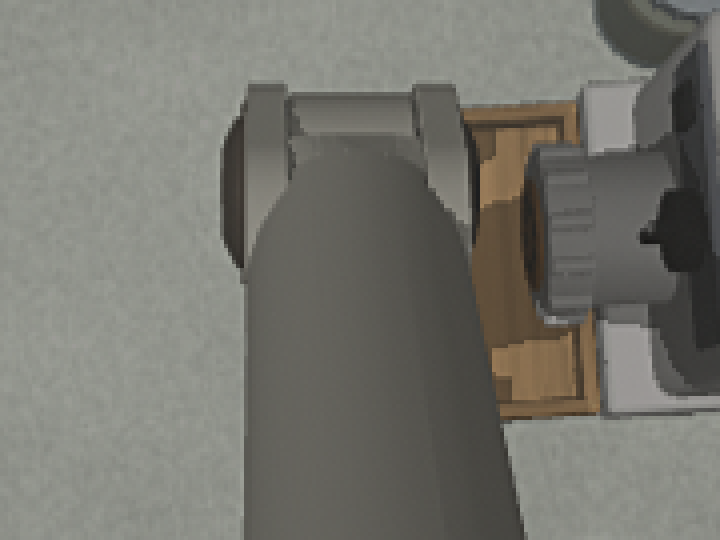

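View pics/side6.png

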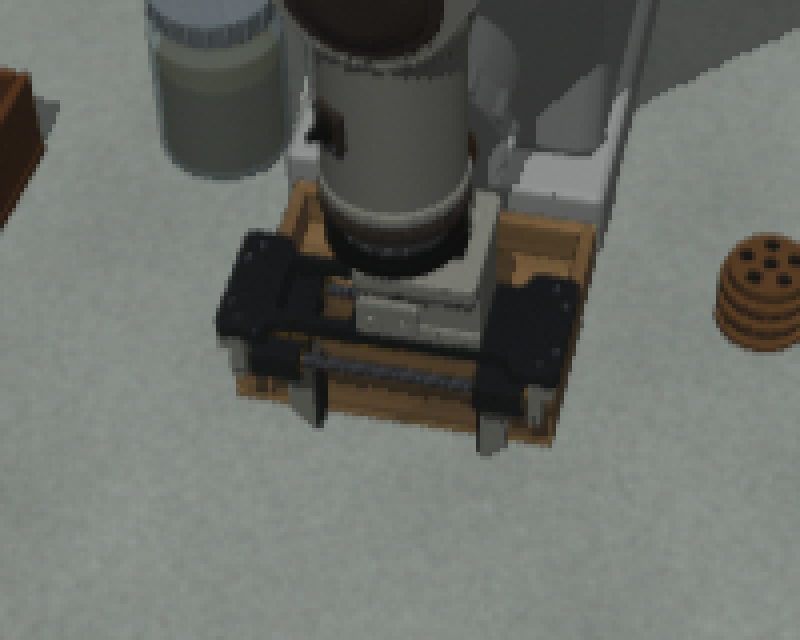

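Top view: the rim front edge runs from crop (578,101) to (597,413), only a pixel or two from the plinth top edge. I'll creep until the force rises.

```bash
python3 -m crank '[[[-1.5,0,0],[0,0,0]]]'; python3 -m crank '[[[-1.5,0,0],[0,0,0]]]'
```

```text
t: 5.7
tcp_pos: [544.3, -24.4, 11.9]
tcp_rot: [-2.141, -2.293, -0.003]
force: [-0.3, 7.4, 1.0]
finger_gap: 1.004
t: 5.8
tcp_pos: [544.2, -24.3, 11.9]
tcp_rot: [-2.139, -2.292, -0.004]
force: [-0.8, 4.3, 1.3]
finger_gap: 1.002
```

The TCP has stopped and the force is up to 4–7 N, so this looks like contact with the plinth. One slightly firmer nudge, then I'll back off and look.

```bash
python3 -m crank '[[[-2.5,0,0],[0,0,0]]]'; python3 -m crank '[[[3,0,0],[0,0,0]],[[8,0,0],[0,0,0]],[[15,0,0],[0,0,0]],[[20,0,0],[0,0,0]],[[0,0,-40],[0,0,0]]]';python3 -m crank '[[[30,0,-40],[0,0,0]],[[40,-25,-20],[0,0,0]],[[40,-25,0],[0,0,0]],[[40,-25,0],[0,0,0]],[[0,0,0],[0,0,0]]]'; python3 -c "
from h import *
togo([500,200,150],93.8)
cv2.imwrite('pics/top7.png',ctrl.camera('top')['pixels'][150:285,300:480].repeat(4,0).repeat(4,1))
cv2.imwrite('pics/topfull7.png',ctrl.camera('top')['pixels'])
cv2.imwrite('pics/side7.png',ctrl.camera('side')['pixels'])"
```

```text
t: 5.9
tcp_pos: [544.2, -24.3, 11.9]
tcp_rot: [-2.137, -2.292, -0.006]
force: [-0.8, 9.4, 1.5]
finger_gap: 0.998
t: 6.4
tcp_pos: [535.9, 23.1, 47.7]
tcp_rot: [-2.133, -2.287, 0.008]
force: [-1.2, 0.2, -0.7]
finger_gap: 1.003
t: 6.9
tcp_pos: [452.5, 176.5, 116.5]
tcp_rot: [-2.138, -2.292, -0.006]
force: [0.1, 1.0, -0.5]
finger_gap: 0.998
t 6.9 tcp [452.5 176.5 116.5] xaxis yaw 94.0 F [ 0.1  1.  -0.5] q [-0.37  0.33 -0.06  2.06  0.02  0.75 -0.37]
shift tool [ 20.4  48.9 -33.4] turn [-0.002 -0.008  0.004] tilt [-0.003  0.008 -1.   ]
```

View pics/top7.png

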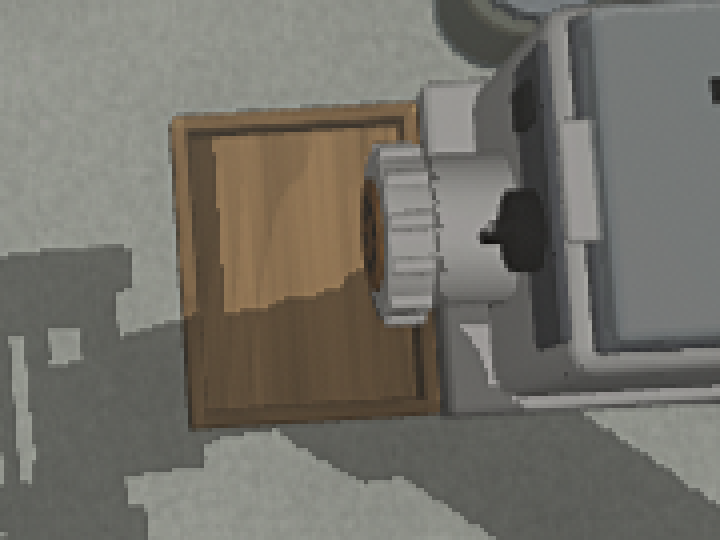

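View pics/side7.png

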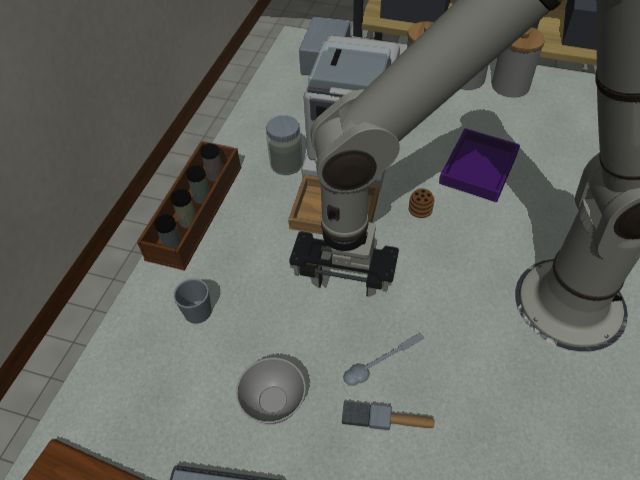

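```bash
python3 - <<'E'
from h import *
np.set_printoptions(suppress=True,precision=2)
F=lambda x,y:(x/4+300-.4,y/4+150-.4)
c=[F(*p) for p in((174,118),(417,101),(441,412),(192,430))]
tray(c[1],c[2]); tray(c[0],c[3])
P=w("top",c,36)[:,:2]; print(P,"centre",P.mean(0))
# predicted ideal placement
a=np.radians(FY); f=np.array([-np.cos(a),np.sin(a)]); n=np.array([f[1],-f[0]])
d=P.mean(0)-MID; print("centre: out",d@n,"(want 75) lateral",d@f)
g0=cv2.imread("pics/top0.png").astype(int); g1=cv2.imread("pics/topfull7.png").astype(int)
for dx in(-2,-1,0,1,2): print(dx,np.abs(g1[150:240,430+dx:565+dx]-g0[150:240,430:565]).mean().round(2))
E
```

```text
len 188.7 dir -3.87 askew -0.07 front mid [ 561.5 -185.4] gap 1.4 lateral(+ = low x) 2.9
len 189.3 dir -3.37 askew 0.43 front mid [550.3 -37.6] gap 149.6 lateral(+ = low x) 4.3
[[ 644.73  -32.07]
 [ 655.66 -179.04]
 [ 467.37 -191.78]
 [ 455.8   -43.21]] centre [ 555.89 -111.53]
centre: out 75.47930733773588 (want 75) lateral 3.614385947916755
-2 10.47
-1 7.88
0 5.25
1 7.97
2 10.54
```

The tray's centre is 75.5 mm out from the face (75 wanted), 3.6 mm off the centre line and less than 0.5° askew. The machine is unshifted in the picture. The jar (284,145), dies (421,203), spoon (383,360), bowl (270,390), cup (193,300) and brush (388,415) are at the same pixels as in the first side view. The gripper is raised clear, so I'm handing in.

```bash
python3 -m crank '[[[0,0,0],[0,0,0]],[[0,0,0],[0,0,0]]]'; python3 -c "
from workcell import ctrl
print(ctrl.job_done())"
```

```text
t: 7.25
tcp_pos: [458.0, 167.4, 115.8]
tcp_rot: [-2.156, -2.282, -0.003]
force: [0.3, -0.7, -0.4]
finger_gap: 1.001
the job is handed in; nothing more can be done
None
```

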